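# Go-gauge the pen stands and sort out the tight ones

### The job

Try the go gauge with the red handle in the bores of the three wooden pen stands, pushing steadily past the drag of the cork but never leaning on a stand with more than 25 N, until you find the one stand in which the gauge goes fully home with its collar down on the wood. Leave the gauge standing home in that stand, where the stand is, and set the other two stands upright in the orange reject tray. Leave the other things on the desk alone.

Things in the scene. Friction and masses are not known exactly. Their poses are not given: they have to be found in the camera images.
- stand_blue: Loose upright wooden pen stand, 46 x 46 mm, 60 mm tall, about 0.25 kg, with a painted blue foot band and blue top corners. Origin: centre of its underside, z up, x and y square to its sides. All three look alike but for colour; in exactly one, not known which, the gauge goes fully home. In the other two the bore is tight below and the gauge comes to a slightly springy stop (5 N/mm) with its collar 9 to 12 mm above the top.
- stand_blue_mouth (a point): Centre of the round bore's mouth on top of the blue stand, 60 mm above its underside. Bore 19 mm wide, lightly chamfered. A brown cork wad sits 12 to 16 mm down; a pin going in pushes it ahead against a steady drag of about 5 N (in every stand), it stays where pushed, and the pin comes out freely.
- stand_yellow: Loose upright wooden pen stand, 46 x 46 mm, 60 mm tall, about 0.25 kg, with a painted yellow foot band and yellow top corners. Origin: centre of its underside, z up, x and y square to its sides. All three look alike but for colour; in exactly one, not known which, the gauge goes fully home. In the other two the bore is tight below and the gauge comes to a slightly springy stop (5 N/mm) with its collar 9 to 12 mm above the top.
- stand_yellow_mouth (a point): Centre of the round bore's mouth on top of the yellow stand, 60 mm above its underside. Bore 19 mm wide, lightly chamfered. A brown cork wad sits 12 to 16 mm down; a pin going in pushes it ahead against a steady drag of about 5 N (in every stand), it stays where pushed, and the pin comes out freely.
- stand_green: Loose upright wooden pen stand, 46 x 46 mm, 60 mm tall, about 0.25 kg, with a painted green foot band and green top corners. Origin: centre of its underside, z up, x and y square to its sides. All three look alike but for colour; in exactly one, not known which, the gauge goes fully home. In the other two the bore is tight below and the gauge comes to a slightly springy stop (5 N/mm) with its collar 9 to 12 mm above the top.
- stand_green_mouth (a point): Centre of the round bore's mouth on top of the green stand, 60 mm above its underside. Bore 19 mm wide, lightly chamfered. A brown cork wad sits 12 to 16 mm down; a pin going in pushes it ahead against a steady drag of about 5 N (in every stand), it stays where pushed, and the pin comes out freely.
- gauge: Loose go gauge, about 0.12 kg, 86 mm long, at first upright in its rest: a chamfered steel plug 16 mm across, 36 mm long; above it a collar 28 mm across, 6 mm thick; above that a red round handle 18 mm across, 44 mm long. Origin: lower end of the plug, z up along the axis. Fully home, the collar lies on the stand's top and the origin is 36 mm below the mouth.
- gauge_handle (a point): Where to grip the gauge: on its axis, in the handle, 66 mm above its lower end (20 mm below the handle's top).
- gauge_rest: Black fixed block 55 x 55 mm, 42 mm tall, with a 19 mm hole in its top, in which the gauge stands at the start with its collar on the block. Origin: centre of its underside.
- reject_tray: Orange open tray fixed to the table for the rejects, 115 mm (its x) by 175 mm (its y) outside, rim 20 mm high, walls and floor 3.5 mm thick. Origin: centre of its underside on the table.
- tea_glass: Empty tea glass, 56 mm across, 85 mm tall. Loose, to be left alone. Origin: centre of its underside.
- phone: Black phone lying flat, 74 x 155 x 9 mm. Loose, to be left alone. Origin: centre of its underside.
- varnish_jar: Amber jar with a white cap, 56 mm across, 75 mm tall. Loose, to be left alone. Origin: centre of its underside.
- tape_roll: Roll of yellow tape lying flat, 84 mm across, 19 mm tall. Loose, to be left alone. Origin: centre of its underside.
- cutter_block: White paper punch with a steel top, 50 x 90 x 32 mm. Loose, to be left alone. Origin: centre of its underside.
There are look-alikes about, which are no part of the job. Several things look just like the reject_tray: the one meant starts farthest to the robot's right.

How it is judged (in metres and radians):
On the way:
1. the gauge is fully home in one of the stands, collar down on its top, while the stand stands on the desk (((z of gauge in the frame of stand_blue between 0.018 and 0.0265 m and horizontal distance between gauge and stand_blue_mouth below 0.003 m and angle between the z axis of gauge and the z axis of stand_blue, either way round below 0.08 rad and height (world z) of stand_blue below 0.005 m and angle between stand_blue's own z axis and vertical below 0.08 rad) or (z of gauge in the frame of stand_yellow between 0.018 and 0.0265 m and horizontal distance between gauge and stand_yellow_mouth below 0.003 m and angle between the z axis of gauge and the z axis of stand_yellow, either way round below 0.08 rad and height (world z) of stand_yellow below 0.005 m and angle between stand_yellow's own z axis and vertical below 0.08 rad) or (z of gauge in the frame of stand_green between 0.018 and 0.0265 m and horizontal distance between gauge and stand_green_mouth below 0.003 m and angle between the z axis of gauge and the z axis of stand_green, either way round below 0.08 rad and height (world z) of stand_green below 0.005 m and angle between stand_green's own z axis and vertical below 0.08 rad))), for 0.2 s.
At the end, for the whole second after the job is handed in: The gauge rests fully home (collar within 2.5 mm of the top, in line within 0.08 rad) in a stand upright on the desk, within 50 mm of where it began; the other two stands are upright (within 0.1 rad) and at rest on the floor of the reject tray (((z of gauge in the frame of stand_blue between 0.018 and 0.0265 m and horizontal distance between gauge and stand_blue_mouth below 0.003 m and angle between the z axis of gauge and the z axis of stand_blue, either way round below 0.08 rad and angle between stand_blue's own z axis and vertical below 0.08 rad and height (world z) of stand_blue below 0.005 m and distance of stand_blue from where it was at the start of the episode below 0.05 m and horizontal distance between stand_blue and reject_tray above 0.1 m and linear speed of each of gauge, stand_blue, stand_yellow, stand_green below 0.02 m/s and x of stand_yellow in the frame of reject_tray between -0.04 and 0.04 m and y of stand_yellow in the frame of reject_tray between -0.07 and 0.07 m and z of each of stand_yellow, stand_green in the frame of reject_tray below 0.008 m and angle between each of stand_yellow, stand_green's own z axis and vertical below 0.1 rad and x of stand_green in the frame of reject_tray between -0.04 and 0.04 m and y of stand_green in the frame of reject_tray between -0.07 and 0.07 m) or (z of gauge in the frame of stand_yellow between 0.018 and 0.0265 m and horizontal distance between gauge and stand_yellow_mouth below 0.003 m and angle between the z axis of gauge and the z axis of stand_yellow, either way round below 0.08 rad and angle between stand_yellow's own z axis and vertical below 0.08 rad and height (world z) of stand_yellow below 0.005 m and distance of stand_yellow from where it was at the start of the episode below 0.05 m and horizontal distance between stand_yellow and reject_tray above 0.1 m and linear speed of each of gauge, stand_yellow, stand_blue, stand_green below 0.02 m/s and x of stand_blue in the frame of reject_tray between -0.04 and 0.04 m and y of stand_blue in the frame of reject_tray between -0.07 and 0.07 m and z of each of stand_blue, stand_green in the frame of reject_tray below 0.008 m and angle between each of stand_blue, stand_green's own z axis and vertical below 0.1 rad and x of stand_green in the frame of reject_tray between -0.04 and 0.04 m and y of stand_green in the frame of reject_tray between -0.07 and 0.07 m) or (z of gauge in the frame of stand_green between 0.018 and 0.0265 m and horizontal distance between gauge and stand_green_mouth below 0.003 m and angle between the z axis of gauge and the z axis of stand_green, either way round below 0.08 rad and angle between stand_green's own z axis and vertical below 0.08 rad and height (world z) of stand_green below 0.005 m and distance of stand_green from where it was at the start of the episode below 0.05 m and horizontal distance between stand_green and reject_tray above 0.1 m and linear speed of each of gauge, stand_green, stand_blue, stand_yellow below 0.02 m/s and x of stand_blue in the frame of reject_tray between -0.04 and 0.04 m and y of stand_blue in the frame of reject_tray between -0.07 and 0.07 m and z of each of stand_blue, stand_yellow in the frame of reject_tray below 0.008 m and angle between each of stand_blue, stand_yellow's own z axis and vertical below 0.1 rad and x of stand_yellow in the frame of reject_tray between -0.04 and 0.04 m and y of stand_yellow in the frame of reject_tray between -0.07 and 0.07 m))); the robot touches nothing.
It fails at once if the gauge presses on a stand with more than 25 N (contact force between gauge and stand_blue above 25 N or contact force between gauge and stand_yellow above 25 N or contact force between gauge and stand_green above 25 N).
It fails at once if a stand is knocked over (angle between any of stand_blue, stand_yellow, stand_green's own z axis and vertical above 0.5 rad).
It fails at once if a bystander is moved by more than 30 mm or tipped (distance of any of tea_glass, phone, varnish_jar, tape_roll, cutter_block from where it was at the start of the episode above 0.03 m or angle between any of tea_glass, phone, varnish_jar, tape_roll, cutter_block's own z axis and vertical above 0.4 rad).
It also fails if it takes over 72 s, if anything falls off the work surface, if the arm or the gripper's body presses on something with over 40 N, if the wrist force passes 120 N, or if a joint passes its speed limit or range.

### The arm

A 6-joint arm with a two-finger parallel gripper is mounted at the origin on the work surface. World frame = base frame: x ahead of the robot, y to its left, z up, the work surface at z = 0. Lengths are in m, angles in degrees, forces in N, time in s.
With the tool pointing down it reaches from about 0.275 to 0.85 m from the base axis. Payload 19 kg.
Tool frame: the origin (TCP) lies midway between the tips of the shut fingers; the grasp point (between the pads) lies robot.pinch_z behind it (robot.pinch_z is the distance from the TCP to the grasp point, in m); z points along the fingers, y is the line along which they close (so a half turn about z gives the same grasp; the last joint's range is limited). The gripper opens to 85 mm and grips with 20 to 120 N. Pads are 22 mm wide; open, the fingers measure 114 mm over their backs; the gripper's body (76 mm by 85 mm) begins 54 mm behind the grasp point. The pads swing forward as they close: fully open they stand 13 mm farther back than shut.
Start: joints at [-7.678, 8.623, 82.357, -0, 89.026, -7.678], TCP at [0.575, -0, 0.202] pointing down, gripper open.
Joint ranges: [-160.23, 160.23], [-39.13, 120.54], [6.94, 153.29], [-79.49, 259.48], [9.18, 160.14], [-161.06, 161.06]. Speed limits (degrees/s): [108.29, 108.29, 127.2, 172.46, 172.46, 172.46].

### API

Orientations are given as a 3x3 rotation matrix whose columns are the frame's x, y, z axes.
In Python, from rig import robot gives the robot as it stands.
- The arm moves only by the tool apply_moves, never from a script. Its arguments are lists of equal length, an entry for each row: "translation": the shift along the tool's x, y, z each as a share of 0.2 m, from -1 to 1, a list of three; "delta_rot": the turn, a rotation vector about the tool's x, y, z each as a share of pi/4 rad, from -1 to 1, a list of three. In form: {"translation": [[dx, dy, dz], ...], "delta_rot": [[ax, ay, az], ...]}. A call has 1 to 20 rows; each row is the pose to reach, as a shift and turn from the pose commanded when the call began, along the tool's axes at that moment; what a row does not reach only later rows make up. A row lasts 1/10 s, in which the tool goes at most 50 mm and 8.59 degrees, less where a joint would pass 70% of its speed; a pose out of reach is approached as far as the arm can. A call with a number of a shift or a turn outside -1 to 1 is refused whole. A call with a gripper value outside its range is refused whole. "grip" is the gripper command: -1 is fully open, 1 is shut, values between are in proportion, set as the call begins (left out, the last holds). The fingers move at their own pace and stop on an object; "force" is the grip in N (left out, the last holds). Time passes only in rows, so rows that repeat a pose let the fingers close. It gives the time, the measured TCP pose, the force, the opening and the grip force at its end, in the units of the state.
- robot.get_obs(): the state, without advancing time (a new reading comes with each control period).
- robot.get_image(name): name is "scene" or "side" or "wrist"; returns the picture (480x640x3 uint8, red, green, blue); there is no depth.
- robot.camera_info(name): a dict with "fovy" (degrees; the focal length in pixels is half the picture's height over the tangent of half this angle, whatever the lens; pixels are square), "cx", "cy" (the principal point, pixels), "world_from_camera" (4x4, takes a point from camera to world coordinates). Camera axes: x right, y up, looking along -z (the intrinsics and any distortion apply to the point x, -y, -z); pixel columns grow to the right and rows downward; lengths in m; the calibration is good to about 2 mm. The wrist camera is an equidistant fisheye: a pixel r from the principal point sees the ray r / f radians off the axis. A picture is of the moment at which its call begins: read the wrist's pose just before it. camera_info takes no time and is no camera call; for the wrist camera it gives the pose at the moment of the call.
- robot.finish_job(): hands the job in; it is judged then, once.
The state is a dict: "time": time; "joint_positions": joint angles; "qvel": joint speeds; "joint_efforts": joint torques, N m; "tool_pos": TCP position; "tool_rot": TCP orientation; "force": force on the tool from outside, world axes, zero at the start; "ft_torque": the same for the moment, N m; "width": finger opening in m; "grasp_force": force on a finger pad.
Only numpy, scipy, OpenCV 4.12 (cv2) and the standard library are available. Lean on these libraries where they do the work, as an engineer would, in place of code of your own. Each camera call takes 0.05 s, during which the arm holds its last target. There are 200 camera calls.

## Working session

There is one attempt and no reset: what is moved stays moved. The work goes in short steps, Python scripts to look and compute and a tool call to move; the robot and the scene stay as the last step left them, time stands still between calls to the robot, and variables do not carry over. Pictures are saved under pics/ and viewed, at most 12 in all, crops included, and the job is handed in when it is done.

Besides the shell and the picture viewer there is one more tool, called after "Call:" by a JSON object that holds its "op" and its "data", one argument or row to a line. apply_moves: Moves the arm, as the interface text tells. Its arguments: {"type":"object","properties":{"translation":{"type":"array","items":{"type":"array","items":{"type":"number"}}},"delta_rot":{"type":"array","items":{"type":"array","items":{"type":"number"}}},"grip":{"type":"number"},"force":{"type":"number"}},"required":["translation","delta_rot"]}

```bash
mkdir -p pics; ls
python3 - <<'E'
from rig import robot
import cv2,json
print(robot.pinch_z)
for n in ["scene","side","wrist"]:
    i=robot.camera_info(n); print(n,i["fovy"],i["cx"],i["cy"],i["world_from_camera"],[k for k in i])
    cv2.imwrite(f"pics/{n}0.png",robot.get_image(n)[:,:,::-1])
print(robot.get_obs())
E
```

```text
pics
0.0187
scene 51.96451535735246 320.2408450190717 244.63353225598712 [[ 0.83069644 -0.35727744  0.42696166  0.93238957]
 [ 0.55641015  0.55861028 -0.61511162 -0.62122548]
 [-0.01873966  0.74853683  0.66282837  0.70722072]
 [ 0.          0.          0.          1.        ]] ['fovy', 'cx', 'cy', 'world_from_camera']
side 52.0178029248776 319.92381363853633 245.9647684694309 [[ 0.84376293  0.29627499 -0.4475324   0.04575783]
 [-0.53667158  0.45499608 -0.71060691 -0.74112953]
 [-0.00690957  0.83976169  0.54291119  0.62567542]
 [ 0.          0.          0.          1.        ]] ['fovy', 'cx', 'cy', 'world_from_camera']
wrist 65.70646984690485 321.7500700842679 241.7109608457377 [[ 9.99998651e-01 -1.25510435e-03  1.05999926e-03  5.74348205e-01]
 [ 8.73790272e-04  9.52742960e-01  3.03776381e-01  7.69563351e-02]
 [-1.39117789e-03 -3.03775044e-01  9.52742771e-01  3.73355576e-01]
 [ 0.00000000e+00  0.00000000e+00  0.00000000e+00  1.00000000e+00]] ['fovy', 'cx', 'cy', 'world_from_camera']
{'time': 0.15, 'joint_positions': array([-7.67780476e+00,  8.64452009e+00,  8.23804151e+01,  1.15986786e-03,
        8.90274611e+01, -7.67675750e+00]), 'qvel': array([-0.03474784, -0.0011996 , -0.18723133, -0.00902284, -0.00847758,
        0.02123638]), 'joint_efforts': array([ 2.28272773e-03, -7.13383126e+01, -5.71041870e+01, -3.10331814e-05,
        7.20541226e-03, -6.05664604e-05]), 'tool_pos': array([5.74800307e-01, 1.25891265e-05, 2.01948804e-01]), 'tool_rot': array([[ 1.86951160e-05,  9.99999592e-01, -9.03586312e-04],
       [ 9.99999990e-01, -1.85666001e-05,  1.42236946e-04],
       [ 1.42220111e-04, -9.03588961e-04, -9.99999582e-01]]), 'force': array([-0.18746182,  0.10868513, -0.312117  ]), 'ft_torque': array([ 0.03213784, -0.02955975, -0.04111264]), 'grasp_force': 0.0, 'width': 0.08579872039274587}
```

View pics/scene0.png

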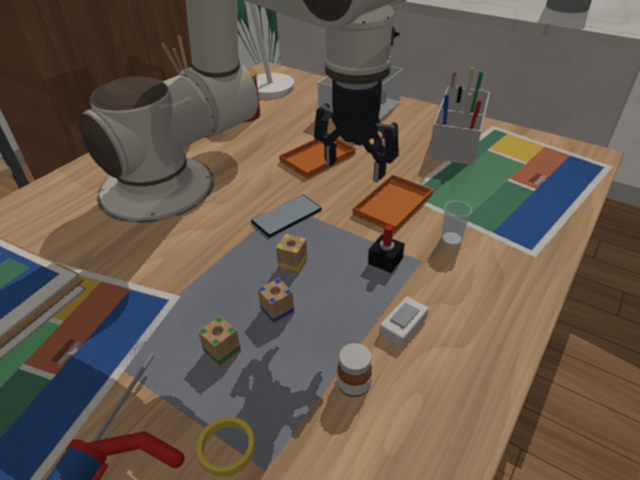

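View pics/side0.png

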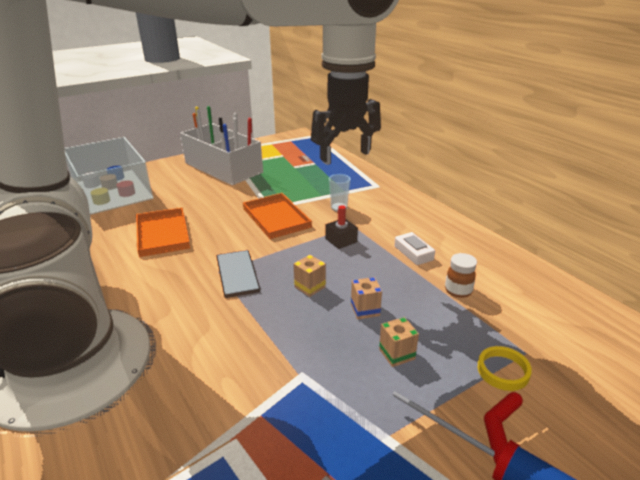

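The scene view shows the stands at (292,250) yellow, (276,298) blue and (220,340) green, with the gauge and rest at (386,248). There are two orange trays, at (317,155) and (393,202). I'll compute positions, then confirm them in enlarged crops.

```bash
cat > h.py <<'E'
from rig import robot
import numpy as np, cv2
def ray(cam,u,v,info=None):
    i=info or robot.camera_info(cam); f=240/np.tan(np.radians(i["fovy"]/2))
    x,y=u-i["cx"],v-i["cy"]
    if cam=="wrist":
        r=np.hypot(x,y); t=r/f; s=np.sin(t)/max(r,1e-9); d=np.array([x*s,-y*s,-np.cos(t)])
    else: d=np.array([x/f,-y/f,-1])
    T=np.array(i["world_from_camera"]); return T[:3,3],T[:3,:3]@d
def onz(cam,u,v,z,info=None):
    o,d=ray(cam,u,v,info); return o+d*(z-o[2])/d[2]
def proj(cam,P,info=None):
    i=info or robot.camera_info(cam); f=240/np.tan(np.radians(i["fovy"]/2))
    T=np.array(i["world_from_camera"]); p=T[:3,:3].T@(np.array(P)-T[:3,3])
    x,y,z=p[0],-p[1],-p[2]
    if cam=="wrist":
        r=np.hypot(x,y); k=f*np.arctan2(r,z)/r
    else: k=f/z
    return i["cx"]+k*x,i["cy"]+k*y
E
python3 - <<'E'
from h import *
for n,a,b in [("trayA",(317,155),(163,232)),("trayB",(393,202),(277,214))]:
    print(n,onz("scene",*a,.005),onz("side",*b,.005))
for n,a,b in [("y",(292,246),(310,264)),("b",(276,290),(366,284)),("g",(219,330),(399,329))]:
    print(n,onz("scene",*a,.06),onz("side",*b,.06))
for n,a,b,z in [("gauge top",(388,227),(342,207),.092),("glass",(452,239),(340,207),0),("jarcap",(354,352),(462,260),.075)]:
    print(n,onz("scene",*a,z),onz("side",*b,z))
A=cv2.imread("pics/scene0.png");B=cv2.imread("pics/side0.png")
a=cv2.resize(A[170:370,190:450],None,fx=3,fy=3,interpolation=cv2.INTER_CUBIC)
b=cv2.resize(B[185:365,240:450],None,fx=3,fy=3,interpolation=cv2.INTER_CUBIC)
cv2.imwrite("pics/c1.png",a);cv2.imwrite("pics/c2.png",b)
E
```

```text
trayA [0.26885756 0.32997273 0.005     ] [0.27002616 0.33331298 0.005     ]
trayB [0.54064801 0.25034006 0.005     ] [0.54607239 0.2603875  0.005     ]
y [ 0.47063213 -0.05412588  0.06      ] [ 0.45963327 -0.04606903  0.06      ]
b [ 0.51691818 -0.16587132  0.06      ] [ 0.51397703 -0.15996884  0.06      ]
g [ 0.49271707 -0.28979982  0.06      ] [ 0.48554297 -0.28950194  0.06      ]
gauge top [0.61885005 0.06438791 0.092     ] [0.61545145 0.06779741 0.092     ]
glass [0.70841316 0.20516545 0.        ] [0.70919676 0.21016801 0.        ]
jarcap [ 0.70915337 -0.21508505  0.075     ] [ 0.70671529 -0.21587314  0.075     ]
```

View pics/c1.png

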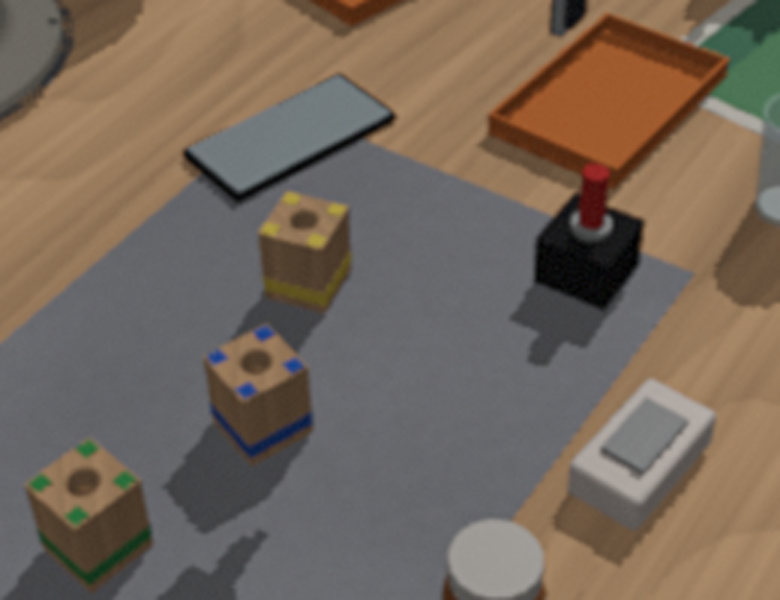

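View pics/c2.png

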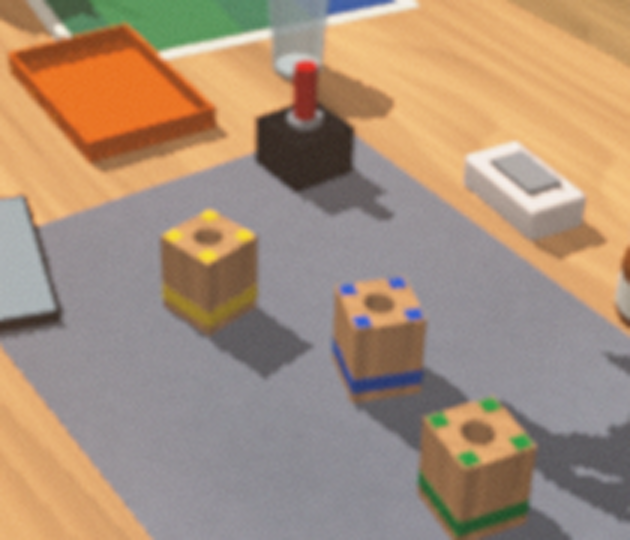

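View pics/wrist0.png

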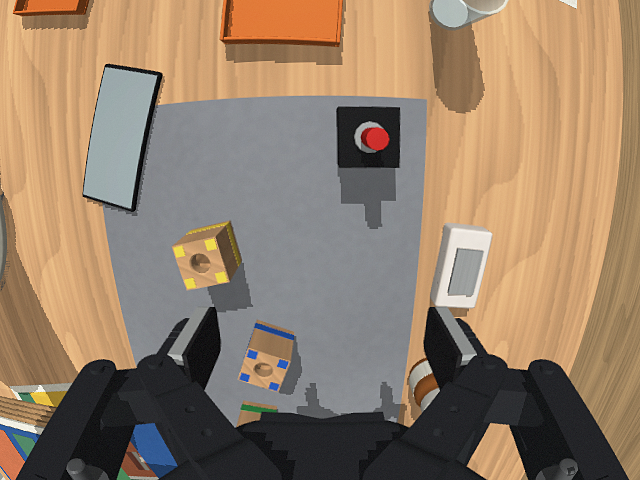

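The trays are A at (317,155), world y≈0.33, and B at (393,202), world y≈0.255. B is farther to the robot's right (smaller y), and the crop confirms it as the open orange tray next to the gauge rest. Next I'll fit the stand poses from the corner patches and the tray from its rim corners.

```bash
cat >> h.py <<'E'
HSV={"yellow":((24,150,90),(34,255,255)),"blue":((105,150,60),(125,255,255)),"green":((45,120,50),(80,255,255))}
def stand(cam,img,col,guess,info=None,z=.06):
    """patch centroids on plane z near guess -> centre,yaw (deg, mod 90)"""
    m=cv2.inRange(cv2.cvtColor(img,cv2.COLOR_RGB2HSV),*HSV[col])
    n,l,s,c=cv2.connectedComponentsWithStats(m)
    P=[]
    for k in range(1,n):
        p=onz(cam,*c[k],z,info)[:2]
        if s[k,4]>=4 and np.hypot(*(p-guess))<.034 : P.append((s[k,4],p))
    P=np.array([p for _,p in sorted(P,key=lambda t:-t[0])])
    return P
E
python3 - <<'E'
from h import *
W={n:cv2.imread(f"pics/{n}0.png")[:,:,::-1].copy() for n in["scene","side","wrist"]}
G={"yellow":(.465,-.05),"blue":(.515,-.163),"green":(.489,-.29)}
for c,g in G.items():
    for n in W:
        P=stand(n,W[n],c,np.array(g))
        print(c,n,P.round(4).tolist(),P.mean(0).round(4) if len(P) else 0)
M={"yellow":((291,243),(309.3,263.7),(201,263)),"blue":((275.7,290.3),(366,285.7),(263,369)),"green":((218,330.3),(399.3,328.7))}
for c,v in M.items(): print(c,[onz(n,*p,.06)[:2].round(4).tolist() for n,p in zip(("scene","side","wrist"),v)])
print("gauge",[onz(n,*p,.092)[:2].round(4).tolist() for n,p in zip(("scene","side","wrist"),((190+594/3,170+172/3),(240+306/3,185+67/3),(376,139)))])
for p in [(490,122),(610,172),(727,62),(612,15)]: print("tray sc",onz("scene",190+p[0]/3,170+p[1]/3,.02)[:2].round(3))
for p in [(10,58),(92,152),(214,108),(126,26)]: print("tray sd",onz("side",240+p[0]/3,185+p[1]/3,.02)[:2].round(3))
for p in [(222,38),(343,43)]: print("tray w",onz("wrist",*p,.02)[:2].round(3))
E
```

```text
yellow scene [[0.4498, -0.0671], [0.4751, -0.028], [0.4822, -0.0603], [0.443, -0.0351]] [ 0.4625 -0.0476]
yellow side [[0.4471, -0.0618], [0.4797, -0.0544], [0.4728, -0.0226], [0.4404, -0.0294]] [ 0.46   -0.0421]
yellow wrist [[0.4721, -0.0256], [0.479, -0.0578], [0.4398, -0.0325], [0.4469, -0.0648]] [ 0.4594 -0.0452]
blue scene [[0.5048, -0.1458], [0.5364, -0.1572], [0.5251, -0.189], [0.493, -0.1771]] [ 0.5148 -0.1673]
blue side [[0.5221, -0.1847], [0.491, -0.1727], [0.5336, -0.153]] [ 0.5156 -0.1701]
blue wrist [[0.5333, -0.1557], [0.5022, -0.1447], [0.5221, -0.1866], [0.4911, -0.1759]] [ 0.5122 -0.1657]
green scene [[0.471, -0.3052], [0.5035, -0.311], [0.5089, -0.2784], [0.4764, -0.2728]] [ 0.4899 -0.2918]
green side [[0.4679, -0.3021], [0.5009, -0.3076], [0.5058, -0.2755], [0.4734, -0.2696]] [ 0.487  -0.2887]
green wrist [] 0
yellow [[0.4636, -0.0479], [0.459, -0.0444], [0.4609, -0.0441]]
blue [[0.5169, -0.1668], [0.5108, -0.1642], [0.5125, -0.1634]]
green [[0.4917, -0.2912], [0.4864, -0.2892]]
gauge [[0.6193, 0.0635], [0.6145, 0.0665], [0.6149, 0.0684]]
tray sc [0.488 0.154]
tray sc [0.592 0.15 ]
tray sc [0.607 0.322]
tray sc [0.499 0.333]
tray sd [0.485 0.33 ]
tray sd [0.472 0.152]
tray sd [0.588 0.159]
tray sd [0.599 0.329]
tray w [0.479 0.168]
tray w [0.594 0.158]
```

Call:
{"op": "apply_moves", "data": {
  "translation": [
    [0.15, 0.1, 0.1],
    [0.335, 0.2, 0.22],
    [0.335, 0.2, 0.22],
    [0.335, 0.2, 0.22],
    [0.335, 0.2, 0.22]
  ],
  "delta_rot": [
    [0, 0, 0],
    [0, 0, 0],
    [0, 0, 0],
    [0, 0, 0],
    [0, 0, 0]
  ],
  "grip": -1,
  "force": 40
}}

```text
time: 0.65
tool_pos: [0.6149, 0.0665, 0.1588]
tool_rot: [[0.0, 1.0, 0.0], [1.0, -0.0, -0.0], [-0.0, 0.0, -1.0]]
force: [-0.2, 0.2, 0.4]
width: 0.0851
grasp_force: 0.0
```

```bash
cat >> h.py <<'E'
def redtop(img,info,z,cam="wrist"):
    h=cv2.cvtColor(img,cv2.COLOR_RGB2HSV)
    m=cv2.inRange(h,(0,180,60),(6,255,255))|cv2.inRange(h,(174,180,60),(180,255,255))
    n,l,s,c=cv2.connectedComponentsWithStats(m)
    return [(s[k].tolist(),c[k].round(1).tolist(),onz(cam,*c[k],z,info)[:2].round(4).tolist()) for k in range(1,n) if s[k,4]>150]
E
python3 - <<'E'
from h import *
i=robot.camera_info("wrist");o=robot.get_obs();im=robot.get_image("wrist")
print(o["tool_pos"],o["time"]);print(redtop(im,i,.092))
cv2.imwrite("pics/w1.png",im[:,:,::-1])
E
```

```text
[0.61493284 0.06651325 0.15881983] 0.65
[([311, 214, 27, 39, 820], [324.0, 233.2], [0.6159, 0.0734])]
```

View pics/w1.png

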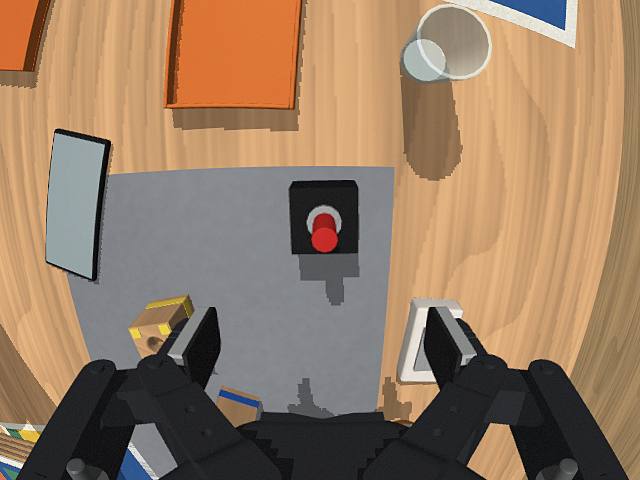

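The wrist view shows the handle top at (324,240) and the collar on the black rest. The gauge is directly below the tool.

Call:
{"op": "apply_moves", "data": {
  "translation": [
    [0.005, 0.004, 0.2],
    [0.005, 0.004, 0.4],
    [0.005, 0.004, 0.52],
    [0.005, 0.004, 0.52]
  ],
  "delta_rot": [
    [0, 0, 0],
    [0, 0, 0],
    [0, 0, 0],
    [0, 0, 0]
  ]
}}

```text
time: 1.1
tool_pos: [0.614, 0.0672, 0.0518]
tool_rot: [[0.001, 1.0, -0.004], [1.0, -0.001, 0.0], [0.0, -0.004, -1.0]]
force: [-0.5, 0.8, 0.6]
width: 0.0855
grasp_force: 0.0
```

Call:
{"op": "apply_moves", "data": {
  "translation": [
    [0, 0, 0],
    [0, 0, 0],
    [0, 0, 0],
    [0, 0, 0],
    [0, 0, 0],
    [0, 0, 0],
    [0, 0, 0],
    [0, 0, 0]
  ],
  "delta_rot": [
    [0, 0, 0],
    [0, 0, 0],
    [0, 0, 0],
    [0, 0, 0],
    [0, 0, 0],
    [0, 0, 0],
    [0, 0, 0],
    [0, 0, 0]
  ],
  "grip": 1,
  "force": 50
}}

```text
time: 1.9
tool_pos: [0.6163, 0.068, 0.0553]
tool_rot: [[-0.0, 1.0, 0.001], [1.0, 0.0, -0.0], [-0.0, 0.001, -1.0]]
force: [-0.2, 0.7, 5.8]
width: 0.0151
grasp_force: 48.7
```

Call:
{"op": "apply_moves", "data": {
  "translation": [
    [0, 0, -0.2],
    [0, 0, -0.4],
    [-0.2, -0.2, -0.4],
    [-0.4, -0.4, -0.4],
    [-0.6, -0.6, -0.4],
    [-0.79, -0.78, -0.4],
    [-0.79, -0.78, -0.4],
    [-0.79, -0.78, -0.4],
    [-0.79, -0.78, -0.4]
  ],
  "delta_rot": [
    [0, 0, 0],
    [0, 0, 0],
    [0, 0, 0],
    [0, 0, 0],
    [0, 0, 0],
    [0, 0, 0],
    [0, 0, 0],
    [0, 0, 0],
    [0, 0, 0]
  ]
}}

```text
time: 2.8
tool_pos: [0.4599, -0.0902, 0.1348]
tool_rot: [[0.001, 1.0, 0.001], [1.0, -0.001, -0.0], [-0.0, 0.001, -1.0]]
force: [0.7, -0.3, -1.1]
width: 0.0149
grasp_force: 49.3
```

Run:
```python
from h import *
i=robot.camera_info("wrist");o=robot.get_obs();im=robot.get_image("wrist");s=robot.get_image("side");c=robot.get_image("scene")
print(o["tool_pos"],o["time"],o["force"],o["width"])
P=stand("wrist",im,"yellow",np.array([.461,-.045]),i);print(P.round(4).tolist(),P.mean(0))
P=stand("wrist",im,"blue",np.array([.513,-.166]),i);print(P.round(4).tolist(),P.mean(0) if len(P) else 0)
z=o["tool_pos"][2]+.0187+.02
print(redtop(im,i,z),redtop(s,None,z,"side"),redtop(c,None,z,"scene"))
cv2.imwrite("pics/w2.png",np.hstack([cv2.resize(im,(400,300)),s[150:450,200:600]])[:,:,::-1])
```

```text
[ 0.45986338 -0.09023646  0.1347582 ] 2.8 [ 0.6963417 -0.3427997 -1.1301249] 0.014946772509728886
[[0.4721, -0.0251], [0.4399, -0.0322], [0.4469, -0.0645], [0.4791, -0.0574], [0.467, -0.0184], [0.4598, -0.0199]] [ 0.46081342 -0.03625486]
[[0.5027, -0.1436], [0.5333, -0.1553], [0.5229, -0.1839]] [ 0.51965057 -0.16092985]
[([304, 262, 37, 74, 2350], [322.0, 299.3], [0.4594, -0.0796])] [([484, 392, 38, 88, 1594], [501.3, 431.7], [0.3849, -0.5624])] [([68, 432, 116, 48, 1918], [129.6, 448.9], [0.6006, -0.5284])]
```

View pics/w2.png

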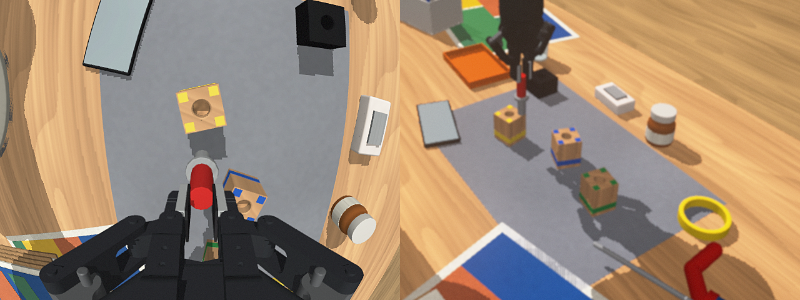

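Run:
```python
from h import *
z=.1348
print(onz("wrist",322.5,317.5,z+.0367), onz("wrist",323,273,z-.0073))
im=cv2.imread("pics/w2.png")
w=cv2.cvtColor(robot.get_image("wrist"),cv2.COLOR_RGB2BGR)
cv2.imwrite("pics/w3.png",cv2.resize(w[220:360,240:400],None,fx=4,fy=4,interpolation=cv2.INTER_CUBIC))
```

```text
[ 0.45999252 -0.08807646  0.1715    ] [ 0.46030549 -0.08637799  0.1275    ]
```

View pics/w3.png

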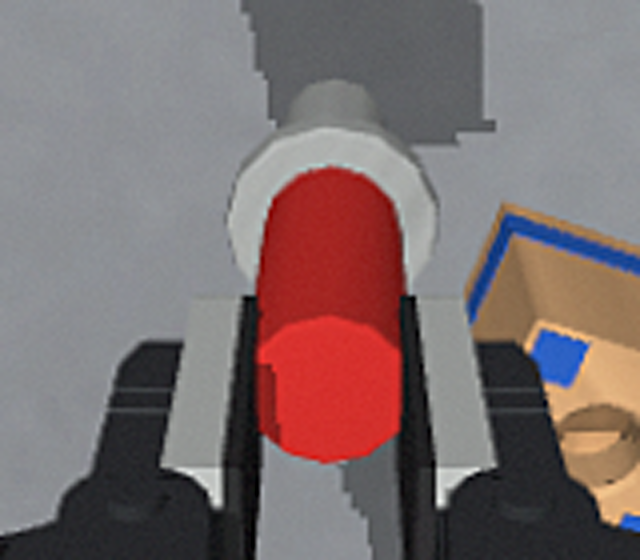

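Call:
{"op": "apply_moves", "data": {
  "translation": [
    [0.217, 0, 0],
    [0.217, 0, 0.06],
    [0.217, 0, 0.11],
    [0.217, 0, 0.12],
    [0.217, 0, 0.125],
    [0.217, 0, 0.13],
    [0.217, 0, 0.135],
    [0.217, 0, 0.14]
  ],
  "delta_rot": [
    [0, 0, 0],
    [0, 0, 0],
    [0, 0, 0],
    [0, 0, 0],
    [0, 0, 0],
    [0, 0, 0],
    [0, 0, 0],
    [0, 0, 0]
  ]
}}

```text
time: 3.8
tool_pos: [0.4599, -0.0469, 0.1065]
tool_rot: [[0.0, 1.0, 0.0], [1.0, -0.0, -0.0], [-0.0, 0.0, -1.0]]
force: [-0.2, 0.3, -1.2]
width: 0.0146
grasp_force: 49.3
```

Call:
{"op": "apply_moves", "data": {
  "translation": [
    [0, 0, 0.015],
    [0, 0, 0.03],
    [0, 0, 0.045],
    [0, 0, 0.06],
    [0, 0, 0.075],
    [0, 0, 0.085],
    [0, 0, 0.09]
  ],
  "delta_rot": [
    [0, 0, 0],
    [0, 0, 0],
    [0, 0, 0],
    [0, 0, 0],
    [0, 0, 0],
    [0, 0, 0],
    [0, 0, 0]
  ]
}}

```text
time: 4.5
tool_pos: [0.4598, -0.0466, 0.0883]
tool_rot: [[-0.0, 1.0, 0.0], [1.0, 0.0, 0.0], [0.0, 0.0, -1.0]]
force: [-0.4, -0.5, 3.4]
width: 0.015
grasp_force: 49.8
```

Call:
{"op": "apply_moves", "data": {
  "translation": [
    [0, 0, 0.006],
    [0, 0, 0.012],
    [0, 0, 0.018],
    [0, 0, 0.024],
    [0, 0, 0.027],
    [0, 0, 0.027]
  ],
  "delta_rot": [
    [0, 0, 0],
    [0, 0, 0],
    [0, 0, 0],
    [0, 0, 0],
    [0, 0, 0],
    [0, 0, 0]
  ]
}}

```text
time: 5.1
tool_pos: [0.4601, -0.0467, 0.0834]
tool_rot: [[-0.0, 1.0, 0.001], [1.0, 0.0, -0.0], [-0.0, 0.001, -1.0]]
force: [-0.5, 1.3, 8.4]
width: 0.0147
grasp_force: 50.4
```

Call:
{"op": "apply_moves", "data": {
  "translation": [
    [0, 0, 0.003],
    [0, 0, 0.006],
    [0, 0, 0.006]
  ],
  "delta_rot": [
    [0, 0, 0],
    [0, 0, 0],
    [0, 0, 0]
  ]
}}

```text
time: 5.4
tool_pos: [0.4603, -0.0468, 0.0825]
tool_rot: [[-0.0, 1.0, 0.001], [1.0, 0.0, -0.0], [-0.0, 0.001, -1.0]]
force: [-2.3, -0.5, 13.0]
width: 0.0147
grasp_force: 50.9
```

Yellow comes to a springy stop at about 5 N/mm with the collar about 9.5 mm up, so it is tight. Next I'll try blue.

Call:
{"op": "apply_moves", "data": {
  "translation": [
    [0, 0, -0.15],
    [0, 0, -0.275],
    [-0.2, 0.07, -0.275],
    [-0.44, 0.14, -0.275],
    [-0.67, 0.21, -0.275],
    [-0.816, 0.262, -0.275],
    [-0.816, 0.262, -0.275],
    [-0.816, 0.262, -0.275],
    [-0.816, 0.262, -0.275]
  ],
  "delta_rot": [
    [0, 0, 0],
    [0, 0, 0],
    [0, 0, 0],
    [0, 0, 0],
    [0, 0, 0],
    [0, 0, 0],
    [0, 0, 0],
    [0, 0, 0],
    [0, 0, 0]
  ]
}}

```text
time: 6.3
tool_pos: [0.5119, -0.209, 0.1365]
tool_rot: [[-0.0, 1.0, -0.001], [1.0, 0.0, 0.001], [0.001, -0.001, -1.0]]
force: [-0.4, 0.1, -0.9]
width: 0.015
grasp_force: 49.4
```

Run:
```python
from h import *
i=robot.camera_info("wrist");o=robot.get_obs();im=robot.get_image("wrist")
print(o["tool_pos"],o["time"],o["force"],o["width"])
for c,g in [("yellow",(.46,-.045)),("blue",(.5125,-.1655)),("green",(.488,-.29))]:
    P=stand("wrist",im,c,np.array(g),i);print(c,P.round(4).tolist(),P[:4].mean(0) if len(P) else 0)
print(redtop(im,i,o["tool_pos"][2]+.0367))
cv2.imwrite("pics/w4.png",im[:,:,::-1])
```

```text
[ 0.51186263 -0.20902745  0.13647006] 6.3 [-0.41027923  0.10380164 -0.94709134] 0.014994274145522422
yellow [[0.479, -0.0573], [0.4468, -0.0644]] [ 0.46289694 -0.06088712]
blue [[0.5021, -0.1437], [0.5333, -0.1552], [0.4909, -0.1751], [0.522, -0.1862], [0.5172, -0.141]] [ 0.51206655 -0.1650489 ]
green [[0.501, -0.3091], [0.4699, -0.2696]] [ 0.48548812 -0.28938251]
[([304, 262, 37, 74, 2348], [322.0, 299.3], [0.5114, -0.1995])]
```

Call:
{"op": "apply_moves", "data": {
  "translation": [
    [0.21, 0.002, 0],
    [0.21, 0.002, 0.08],
    [0.21, 0.002, 0.12],
    [0.21, 0.002, 0.135],
    [0.21, 0.002, 0.14],
    [0.21, 0.002, 0.145],
    [0.21, 0.002, 0.15],
    [0.21, 0.002, 0.155]
  ],
  "delta_rot": [
    [0, 0, 0],
    [0, 0, 0],
    [0, 0, 0],
    [0, 0, 0],
    [0, 0, 0],
    [0, 0, 0],
    [0, 0, 0],
    [0, 0, 0]
  ]
}}

```text
time: 7.15
tool_pos: [0.5126, -0.168, 0.106]
tool_rot: [[0.0, 1.0, 0.0], [1.0, -0.0, -0.0], [-0.0, 0.0, -1.0]]
force: [0.1, -0.4, -1.7]
width: 0.0147
grasp_force: 49.4
```

Call:
{"op": "apply_moves", "data": {
  "translation": [
    [0.004, 0, 0.01],
    [0.004, 0, 0.025],
    [0.004, 0, 0.04],
    [0.004, 0, 0.055],
    [0.004, 0, 0.07],
    [0.004, 0, 0.08],
    [0.004, 0, 0.088]
  ],
  "delta_rot": [
    [0, 0, 0],
    [0, 0, 0],
    [0, 0, 0],
    [0, 0, 0],
    [0, 0, 0],
    [0, 0, 0],
    [0, 0, 0]
  ]
}}

```text
time: 7.85
tool_pos: [0.5127, -0.1671, 0.0882]
tool_rot: [[0.0, 1.0, 0.0], [1.0, -0.0, -0.0], [-0.0, 0.0, -1.0]]
force: [0.1, -0.9, 3.2]
width: 0.0152
grasp_force: 49.8
```

Call:
{"op": "apply_moves", "data": {
  "translation": [
    [0, 0, 0.006],
    [0, 0, 0.012],
    [0, 0, 0.018],
    [0, 0, 0.024],
    [0, 0, 0.027],
    [0, 0, 0.027]
  ],
  "delta_rot": [
    [0, 0, 0],
    [0, 0, 0],
    [0, 0, 0],
    [0, 0, 0],
    [0, 0, 0],
    [0, 0, 0]
  ]
}}

```text
time: 8.45
tool_pos: [0.5125, -0.167, 0.0827]
tool_rot: [[0.0, 1.0, -0.0], [1.0, -0.0, 0.0], [0.0, -0.0, -1.0]]
force: [-0.2, 0.1, 1.0]
width: 0.0146
grasp_force: 49.7
```

Call:
{"op": "apply_moves", "data": {
  "translation": [
    [0, 0, 0.005],
    [0, 0, 0.009],
    [0, 0, 0.009]
  ],
  "delta_rot": [
    [0, 0, 0],
    [0, 0, 0],
    [0, 0, 0]
  ]
}}

```text
time: 8.75
tool_pos: [0.5125, -0.167, 0.0809]
tool_rot: [[-0.0, 1.0, -0.0], [1.0, 0.0, 0.0], [0.0, -0.0, -1.0]]
force: [0.6, 0.2, 0.8]
width: 0.0147
grasp_force: 49.7
```

Call:
{"op": "apply_moves", "data": {
  "translation": [
    [0, 0, 0.006],
    [0, 0, 0.012],
    [0, 0, 0.018],
    [0, 0, 0.024],
    [0, 0, 0.026],
    [0, 0, 0.026]
  ],
  "delta_rot": [
    [0, 0, 0],
    [0, 0, 0],
    [0, 0, 0],
    [0, 0, 0],
    [0, 0, 0],
    [0, 0, 0]
  ]
}}

```text
time: 9.35
tool_pos: [0.5125, -0.167, 0.0756]
tool_rot: [[-0.0, 1.0, -0.0], [1.0, 0.0, 0.0], [0.0, -0.0, -1.0]]
force: [-0.0, -1.0, 1.3]
width: 0.0147
grasp_force: 49.7
```

Blue has passed the tight zone. I'll ease it home.

Call:
{"op": "apply_moves", "data": {
  "translation": [
    [0, 0, 0.003],
    [0, 0, 0.006],
    [0, 0, 0.008],
    [0, 0, 0.009],
    [0, 0, 0.009]
  ],
  "delta_rot": [
    [0, 0, 0],
    [0, 0, 0],
    [0, 0, 0],
    [0, 0, 0],
    [0, 0, 0]
  ]
}}

```text
time: 9.85
tool_pos: [0.5125, -0.167, 0.0739]
tool_rot: [[0.0, 1.0, -0.0], [1.0, -0.0, 0.0], [0.0, -0.0, -1.0]]
force: [0.5, 0.5, 3.2]
width: 0.0149
grasp_force: 49.8
```

Call:
{"op": "apply_moves", "data": {
  "translation": [
    [0, 0, 0.002],
    [0, 0, 0.004],
    [0, 0, 0.004]
  ],
  "delta_rot": [
    [0, 0, 0],
    [0, 0, 0],
    [0, 0, 0]
  ]
}}

```text
time: 10.15
tool_pos: [0.5126, -0.167, 0.0733]
tool_rot: [[-0.0, 1.0, 0.0], [1.0, 0.0, -0.0], [-0.0, 0.0, -1.0]]
force: [0.5, 0.4, 5.6]
width: 0.0149
grasp_force: 50.1
```

Call:
{"op": "apply_moves", "data": {
  "translation": [
    [0, 0, 0.002],
    [0, 0, 0.004],
    [0, 0, 0.004]
  ],
  "delta_rot": [
    [0, 0, 0],
    [0, 0, 0],
    [0, 0, 0]
  ]
}}

```text
time: 10.45
tool_pos: [0.5129, -0.1672, 0.0732]
tool_rot: [[-0.0, 1.0, 0.001], [1.0, 0.0, -0.0], [-0.0, 0.001, -1.0]]
force: [-2.1, 1.1, 12.4]
width: 0.015
grasp_force: 50.8
```

Call:
{"op": "apply_moves", "data": {
  "translation": [
    [0, 0, -0.002],
    [0, 0, -0.002]
  ],
  "delta_rot": [
    [0, 0, 0],
    [0, 0, 0]
  ]
}}

```text
time: 10.65
tool_pos: [0.5128, -0.1671, 0.0732]
tool_rot: [[-0.0, 1.0, 0.001], [1.0, 0.0, -0.0], [-0.0, 0.001, -1.0]]
force: [-0.2, 0.3, 7.6]
width: 0.0146
grasp_force: 50.2
```

Call:
{"op": "apply_moves", "data": {
  "translation": [
    [0, 0, 0],
    [0, 0, 0],
    [0, 0, 0],
    [0, 0, 0],
    [0, 0, 0]
  ],
  "delta_rot": [
    [0, 0, 0],
    [0, 0, 0],
    [0, 0, 0],
    [0, 0, 0],
    [0, 0, 0]
  ],
  "grip": -1
}}

```text
time: 11.15
tool_pos: [0.5125, -0.167, 0.0727]
tool_rot: [[0.0, 1.0, -0.0], [1.0, -0.0, 0.0], [0.0, -0.0, -1.0]]
force: [0.4, -0.7, 0.5]
width: 0.0842
grasp_force: 0.0
```

Call:
{"op": "apply_moves", "data": {
  "translation": [
    [0, 0, -0.24],
    [0, 0, -0.48],
    [-0.1, -0.02, -0.56],
    [-0.3, -0.06, -0.56],
    [-0.5, -0.1, -0.56],
    [-0.615, -0.128, -0.45],
    [-0.615, -0.128, -0.435],
    [-0.615, -0.128, -0.435],
    [-0.615, -0.128, -0.435]
  ],
  "delta_rot": [
    [0, 0, 0],
    [0, 0, 0],
    [0, 0, 0.1],
    [0, 0, 0.215],
    [0, 0, 0.215],
    [0, 0, 0.215],
    [0, 0, 0.215],
    [0, 0, 0.215],
    [0, 0, 0.215]
  ]
}}

```text
time: 12.05
tool_pos: [0.4873, -0.2894, 0.1604]
tool_rot: [[0.168, 0.986, 0.0], [0.986, -0.168, -0.0], [-0.0, 0.0, -1.0]]
force: [-0.5, 0.5, 0.7]
width: 0.0854
grasp_force: 0.0
```

Run:
```python
from h import *
i=robot.camera_info("wrist");o=robot.get_obs();im=robot.get_image("wrist");s=robot.get_image("side")
print(o["tool_pos"],o["time"],o["tool_rot"][:,1],robot.get_obs()["joint_positions"])
P=stand("wrist",im,"green",np.array((.488,-.29)),i);print(P.round(4).tolist(),P[:4].mean(0) if len(P) else 0)
c=cv2.resize(s[180:380,270:470],(480,480),interpolation=cv2.INTER_CUBIC)
cv2.imwrite("pics/w5.png",np.hstack([cv2.resize(im,(320,240),interpolation=cv2.INTER_AREA),np.zeros((240,480,3),np.uint8)])[:,:,::-1])
out=np.zeros((480,800,3),np.uint8);out[:240,:320]=cv2.resize(im,(320,240),interpolation=cv2.INTER_AREA);out[:,320:]=c
cv2.imwrite("pics/w5.png",out[:,:,::-1])
```

```text
[ 0.4873468  -0.28942113  0.16037386] 12.05 [ 9.85870338e-01 -1.67509575e-01  4.68837093e-04] [-3.84800065e+01  8.61640286e+00  8.72054363e+01  3.28988879e-03
  8.41158625e+01 -2.88668668e+01]
[[0.4737, -0.2706], [0.5064, -0.2762], [0.4683, -0.3038], [0.5008, -0.3093], [0.4915, -0.2593]] [ 0.48733142 -0.28999025]
```

View pics/w5.png

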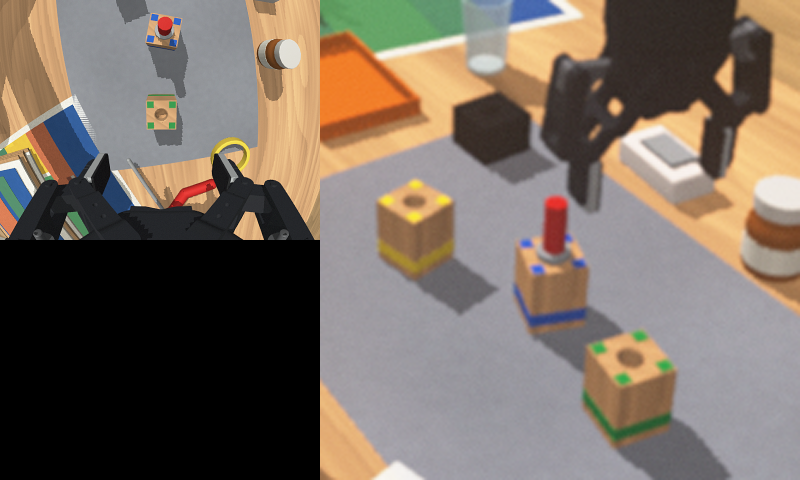

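The gauge is home in blue, with the collar down and upright. No third tray is visible. Now I'll grasp green.

Call:
{"op": "apply_moves", "data": {
  "translation": [
    [0, 0, 0.22],
    [0, 0, 0.44],
    [0, 0, 0.62],
    [0, 0, 0.68],
    [0, 0, 0.68]
  ],
  "delta_rot": [
    [0, 0, 0],
    [0, 0, 0],
    [0, 0, 0],
    [0, 0, 0],
    [0, 0, 0]
  ]
}}

```text
time: 12.65
tool_pos: [0.4868, -0.2893, 0.0233]
tool_rot: [[0.167, 0.986, -0.001], [0.986, -0.167, 0.001], [0.001, -0.002, -1.0]]
force: [0.6, -0.8, 1.9]
width: 0.0851
grasp_force: 0.0
```

Call:
{"op": "apply_moves", "data": {
  "translation": [
    [0, 0, 0],
    [0, 0, 0],
    [0, 0, 0],
    [0, 0, 0],
    [0, 0, 0],
    [0, 0, 0]
  ],
  "delta_rot": [
    [0, 0, 0],
    [0, 0, 0],
    [0, 0, 0],
    [0, 0, 0],
    [0, 0, 0],
    [0, 0, 0]
  ],
  "grip": 1,
  "force": 40
}}

```text
time: 13.25
tool_pos: [0.4878, -0.2906, 0.0257]
tool_rot: [[0.168, 0.986, 0.002], [0.986, -0.168, -0.002], [-0.001, 0.002, -1.0]]
force: [-1.6, 1.7, 12.2]
width: 0.0442
grasp_force: 39.0
```

Call:
{"op": "apply_moves", "data": {
  "translation": [
    [0, 0, -0.1],
    [0, 0, -0.3],
    [0, 0, -0.5],
    [0.1, -0.1, -0.68],
    [0.3, -0.2, -0.7],
    [0.5, -0.3, -0.7],
    [0.7, -0.4, -0.7],
    [0.9, -0.4, -0.7],
    [1, -0.4, -0.7]
  ],
  "delta_rot": [
    [0, 0, 0],
    [0, 0, 0],
    [0, 0, 0],
    [0, 0, 0],
    [0, 0, 0],
    [0, 0, 0],
    [0, 0, 0],
    [0, 0, -0.07],
    [0, 0, -0.137]
  ]
}}

```text
time: 14.15
tool_pos: [0.4415, -0.0769, 0.1648]
tool_rot: [[0.058, 0.998, 0.002], [0.998, -0.058, -0.0], [0.0, 0.002, -1.0]]
force: [1.1, -0.8, -2.7]
width: 0.044
grasp_force: 42.2
```

Call:
{"op": "apply_moves", "data": {
  "translation": [
    [0.2, 0, 0],
    [0.4, 0.05, 0],
    [0.6, 0.15, 0],
    [0.8, 0.25, 0],
    [1, 0.35, 0],
    [1, 0.4, 0],
    [1, 0.4, 0],
    [1, 0.4, 0]
  ],
  "delta_rot": [
    [0, 0, 0],
    [0, 0, 0],
    [0, 0, 0],
    [0, 0, 0],
    [0, 0, 0],
    [0, 0, 0],
    [0, 0, 0],
    [0, 0, 0]
  ]
}}

```text
time: 14.95
tool_pos: [0.5334, 0.1147, 0.1639]
tool_rot: [[0.062, 0.998, -0.0], [0.998, -0.062, -0.0], [-0.0, -0.0, -1.0]]
force: [0.6, -0.1, -2.9]
width: 0.0439
grasp_force: 42.2
```

Run:
```python
from h import *
i=robot.camera_info("wrist");o=robot.get_obs();im=robot.get_image("wrist")
print(o["tool_pos"],o["time"],o["tool_rot"].round(3),o["width"],o["grasp_force"])
cv2.imwrite("pics/w6.png",im[:,:,::-1]);np.save("i6.npy",i,allow_pickle=True)
h=cv2.cvtColor(im,cv2.COLOR_RGB2HSV);m=cv2.inRange(h,(5,200,80),(14,255,255))
n,l,s,c=cv2.connectedComponentsWithStats(m);print([(s[k].tolist()) for k in range(1,n) if s[k,4]>500])
```

```text
[0.53343519 0.1147445  0.16388438] 14.95 [[ 0.062  0.998 -0.   ]
 [ 0.998 -0.062 -0.   ]
 [-0.    -0.    -1.   ]] 0.04393577749148608 42.21646070480347
[[5, 0, 31, 115, 808], [78, 0, 31, 118, 711]]
```

View pics/w6.png

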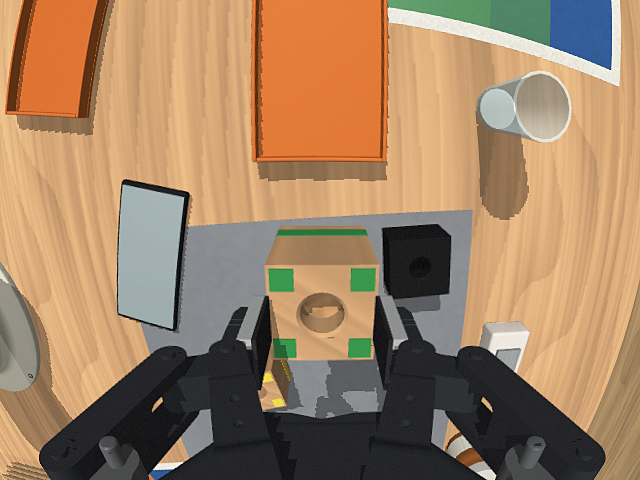

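The wrist view shows green held square, with the near rim of the tray running from (252,160) to (387,161).

Run:
```python
from h import *
for p in [(252,160),(387,161),(387,20),(258,20)]: print(onz("wrist",*p,.02)[:2].round(4))
a=onz("wrist",252,160,.02)[:2];b=onz("wrist",387,161,.02)[:2]
t=np.arctan2(*(b-a)[::-1]);print(np.degrees(t),np.linalg.norm(b-a))
n=np.array([-np.sin(t),np.cos(t)])
c=(a+b)/2+n*.0875;print("centre",c)
o=robot.get_obs();R=o["tool_rot"];p=o["tool_pos"][:2]
for q in(.042,-.042):
    w=c+n*q; print(q,w,(R[:2,:2].T@(w-p))/.2)
```

```text
[0.4762 0.1677]
[0.5913 0.1597]
[0.5981 0.2831]
[0.4897 0.2897]
-3.9882290432928813 0.11537650034226973
centre [0.53988412 0.25100201]
0.042 [0.54280528 0.2929003 ] [ 0.89310205 -0.00805391]
-0.042 [0.53696295 0.20910372] [ 0.47311373 -0.01118515]
```

Call:
{"op": "apply_moves", "data": {
  "translation": [
    [0.2, 0, 0],
    [0.4, -0.008, 0],
    [0.6, -0.008, 0],
    [0.8, -0.008, 0],
    [0.868, -0.008, 0.1],
    [0.868, -0.008, 0.3],
    [0.868, -0.008, 0.5],
    [0.868, -0.008, 0.6],
    [0.868, -0.008, 0.64],
    [0.868, -0.008, 0.66],
    [0.868, -0.008, 0.66]
  ],
  "delta_rot": [
    [0, 0, 0.01],
    [0, 0, 0.01],
    [0, 0, 0.01],
    [0, 0, 0.01],
    [0, 0, 0.01],
    [0, 0, 0.01],
    [0, 0, 0.01],
    [0, 0, 0.01],
    [0, 0, 0.01],
    [0, 0, 0.01],
    [0, 0, 0.01]
  ]
}}

```text
time: 16.1
tool_pos: [0.5433, 0.2884, 0.0328]
tool_rot: [[0.07, 0.998, 0.001], [0.998, -0.07, 0.0], [0.0, 0.001, -1.0]]
force: [1.1, -0.1, -3.3]
width: 0.0443
grasp_force: 42.2
```

Call:
{"op": "apply_moves", "data": {
  "translation": [
    [0, 0, 0.008],
    [0, 0, 0.014],
    [0, 0, 0.018],
    [0, 0, 0.018]
  ],
  "delta_rot": [
    [0, 0, 0],
    [0, 0, 0],
    [0, 0, 0],
    [0, 0, 0]
  ]
}}

```text
time: 16.5
tool_pos: [0.5433, 0.2888, 0.0293]
tool_rot: [[0.069, 0.998, 0.001], [0.998, -0.069, 0.0], [0.001, 0.001, -1.0]]
force: [-3.0, -0.8, 6.1]
width: 0.0439
grasp_force: 43.4
```

Call:
{"op": "apply_moves", "data": {
  "translation": [
    [0, 0, 0],
    [0, 0, 0],
    [0, 0, 0],
    [0, 0, 0]
  ],
  "delta_rot": [
    [0, 0, 0],
    [0, 0, 0],
    [0, 0, 0],
    [0, 0, 0]
  ],
  "grip": -0.5
}}

```text
time: 16.9
tool_pos: [0.5429, 0.2887, 0.0282]
tool_rot: [[0.069, 0.998, -0.0], [0.998, -0.069, 0.0], [0.0, -0.0, -1.0]]
force: [-0.6, -0.7, 0.0]
width: 0.0639
grasp_force: 0.0
```

Call:
{"op": "apply_moves", "data": {
  "translation": [
    [0, 0, -0.2],
    [0, 0, -0.4],
    [-0.15, 0, -0.6],
    [-0.35, -0.05, -0.6],
    [-0.55, -0.1, -0.6],
    [-0.75, -0.15, -0.6],
    [-0.95, -0.15, -0.6],
    [-1, -0.15, -0.6]
  ],
  "delta_rot": [
    [0, 0, 0],
    [0, 0, 0],
    [0, 0, 0],
    [0, 0, 0],
    [0, 0, 0],
    [0, 0, 0],
    [0, 0, 0],
    [0, 0, 0]
  ],
  "grip": -1
}}

```text
time: 17.7
tool_pos: [0.4987, 0.0883, 0.1485]
tool_rot: [[0.071, 0.997, 0.0], [0.997, -0.071, -0.001], [-0.001, 0.001, -1.0]]
force: [0.6, 0.6, -0.2]
width: 0.0854
grasp_force: 0.0
```

Call:
{"op": "apply_moves", "data": {
  "translation": [
    [-0.15, -0.05, 0],
    [-0.35, -0.1, 0],
    [-0.55, -0.149, 0],
    [-0.7, -0.149, 0],
    [-0.7, -0.149, 0],
    [-0.7, -0.149, 0]
  ],
  "delta_rot": [
    [0, 0, -0.1],
    [0, 0, -0.2],
    [0, 0, -0.3],
    [0, 0, -0.364],
    [0, 0, -0.364],
    [0, 0, -0.364]
  ]
}}

```text
time: 18.3
tool_pos: [0.4598, -0.0465, 0.1482]
tool_rot: [[-0.213, 0.977, 0.0], [0.977, 0.213, 0.0], [0.0, 0.0, -1.0]]
force: [0.7, 0.2, -0.3]
width: 0.0851
grasp_force: 0.0
```

Run:
```python
from h import *
i=robot.camera_info("wrist");o=robot.get_obs();im=robot.get_image("wrist")
print(o["tool_pos"],o["time"],o["tool_rot"].round(3))
P=stand("wrist",im,"yellow",np.array((.46,-.045)),i);print(P.round(4).tolist());c=P[:4].mean(0)
print(c,o["tool_rot"][:2,:2].T@(c-o["tool_pos"][:2])/.2)
```

```text
[ 0.45981804 -0.0464974   0.14821731] 18.3 [[-0.213  0.977  0.   ]
 [ 0.977  0.213  0.   ]
 [ 0.     0.    -1.   ]]
[[0.44, -0.0323], [0.4722, -0.0252], [0.4471, -0.0645], [0.4791, -0.0575], [0.4526, -0.015]]
[ 0.45960077 -0.04486089] [0.00822605 0.00068291]
```

Aligned. I'll descend to z≈0.024 and grip.

Call:
{"op": "apply_moves", "data": {
  "translation": [
    [0, 0, 0.2],
    [0, 0, 0.4],
    [0, 0, 0.57],
    [0, 0, 0.62],
    [0, 0, 0.62]
  ],
  "delta_rot": [
    [0, 0, 0],
    [0, 0, 0],
    [0, 0, 0],
    [0, 0, 0],
    [0, 0, 0]
  ]
}}

```text
time: 18.85
tool_pos: [0.4593, -0.0455, 0.0236]
tool_rot: [[-0.216, 0.976, -0.002], [0.976, 0.216, 0.001], [0.001, -0.002, -1.0]]
force: [0.1, -0.2, 1.0]
width: 0.0856
grasp_force: 0.0
```

Call:
{"op": "apply_moves", "data": {
  "translation": [
    [0, 0, 0],
    [0, 0, 0],
    [0, 0, 0],
    [0, 0, 0],
    [0, 0, 0],
    [0, 0, 0]
  ],
  "delta_rot": [
    [0, 0, 0],
    [0, 0, 0],
    [0, 0, 0],
    [0, 0, 0],
    [0, 0, 0],
    [0, 0, 0]
  ],
  "grip": 1,
  "force": 40
}}

```text
time: 19.45
tool_pos: [0.4607, -0.0465, 0.0257]
tool_rot: [[-0.215, 0.977, 0.002], [0.977, 0.215, -0.0], [-0.001, 0.002, -1.0]]
force: [-0.3, 1.9, 10.4]
width: 0.0441
grasp_force: 39.2
```

Call:
{"op": "apply_moves", "data": {
  "translation": [
    [0, 0, -0.1],
    [0, 0, -0.3],
    [0, 0, -0.5],
    [0.1, 0.05, -0.6],
    [0.3, 0.15, -0.6],
    [0.5, 0.25, -0.6],
    [0.7, 0.35, -0.6],
    [0.8, 0.35, -0.6],
    [0.8, 0.35, -0.6]
  ],
  "delta_rot": [
    [0, 0, 0],
    [0, 0, 0],
    [0, 0, 0],
    [0, 0, 0.07],
    [0, 0, 0.15],
    [0, 0, 0.25],
    [0, 0, 0.33],
    [0, 0, 0.364],
    [0, 0, 0.364]
  ]
}}

```text
time: 20.35
tool_pos: [0.4932, 0.1274, 0.1445]
tool_rot: [[0.067, 0.998, -0.0], [0.998, -0.067, 0.001], [0.001, -0.0, -1.0]]
force: [-0.0, 0.4, -3.3]
width: 0.0439
grasp_force: 42.1
```

Call:
{"op": "apply_moves", "data": {
  "translation": [
    [0.2, 0.1, 0],
    [0.4, 0.194, 0],
    [0.414, 0.194, 0.02],
    [0.414, 0.194, 0.2],
    [0.414, 0.194, 0.4],
    [0.414, 0.194, 0.5],
    [0.414, 0.194, 0.54],
    [0.414, 0.194, 0.56],
    [0.414, 0.194, 0.56]
  ],
  "delta_rot": [
    [0, 0, 0],
    [0, 0, 0],
    [0, 0, 0],
    [0, 0, 0],
    [0, 0, 0],
    [0, 0, 0],
    [0, 0, 0],
    [0, 0, 0],
    [0, 0, 0]
  ]
}}

```text
time: 21.25
tool_pos: [0.5385, 0.2046, 0.033]
tool_rot: [[0.069, 0.998, 0.001], [0.998, -0.069, 0.0], [0.0, 0.001, -1.0]]
force: [-0.4, 0.1, -2.6]
width: 0.0438
grasp_force: 42.4
```

Call:
{"op": "apply_moves", "data": {
  "translation": [
    [0, 0, 0.006],
    [0, 0, 0.012],
    [0, 0, 0.017],
    [0, 0, 0.017]
  ],
  "delta_rot": [
    [0, 0, 0],
    [0, 0, 0],
    [0, 0, 0],
    [0, 0, 0]
  ]
}}

```text
time: 21.65
tool_pos: [0.5385, 0.2049, 0.0294]
tool_rot: [[0.069, 0.998, 0.001], [0.998, -0.069, 0.0], [0.0, 0.001, -1.0]]
force: [-0.2, -0.6, 3.0]
width: 0.0441
grasp_force: 43.1
```

Call:
{"op": "apply_moves", "data": {
  "translation": [
    [0, 0, 0],
    [0, 0, 0],
    [0, 0, 0],
    [0, 0, 0]
  ],
  "delta_rot": [
    [0, 0, 0],
    [0, 0, 0],
    [0, 0, 0],
    [0, 0, 0]
  ],
  "grip": -0.5
}}

```text
time: 22.05
tool_pos: [0.538, 0.2049, 0.0288]
tool_rot: [[0.069, 0.998, -0.0], [0.998, -0.069, 0.0], [-0.0, -0.0, -1.0]]
force: [-0.5, -0.6, -0.1]
width: 0.0642
grasp_force: 0.0
```

Call:
{"op": "apply_moves", "data": {
  "translation": [
    [0, 0, -0.2],
    [0, 0, -0.4],
    [0, 0, -0.6],
    [-0.2, 0, -0.7],
    [-0.4, 0, -0.7],
    [-0.5, 0, -0.7],
    [-0.5, 0, -0.7]
  ],
  "delta_rot": [
    [0, 0, 0],
    [0, 0, 0],
    [0, 0, 0],
    [0, 0, 0],
    [0, 0, 0],
    [0, 0, 0],
    [0, 0, 0]
  ]
}}

```text
time: 22.75
tool_pos: [0.5311, 0.1029, 0.1691]
tool_rot: [[0.071, 0.997, 0.0], [0.997, -0.071, -0.0], [-0.0, 0.0, -1.0]]
force: [0.7, 0.5, 0.7]
width: 0.0638
grasp_force: 0.0
```

Run:
```python
from h import *
i=robot.camera_info("wrist");o=robot.get_obs();im=robot.get_image("wrist");s=robot.get_image("side")
print(o["tool_pos"],o["time"])
out=np.zeros((480,800,3),np.uint8);out[:300,:400]=cv2.resize(im,(400,300),interpolation=cv2.INTER_AREA);out[:,400:]=cv2.resize(s[140:380,220:420],(400,480),interpolation=cv2.INTER_CUBIC)
cv2.imwrite("pics/w7.png",out[:,:,::-1])
for c,g in [("yellow",(.538,.205)),("green",(.543,.288))]:
    P=stand("wrist",im,c,np.array(g),i,.0635);print(c,P.round(4).tolist())
```

```text
[0.53113222 0.102915   0.16905956] 22.75
yellow [[0.5534, 0.1889], [0.5557, 0.222], [0.5229, 0.2242], [0.5202, 0.1913]]
green [[0.5252, 0.2739], [0.558, 0.2716]]
```

View pics/w7.png

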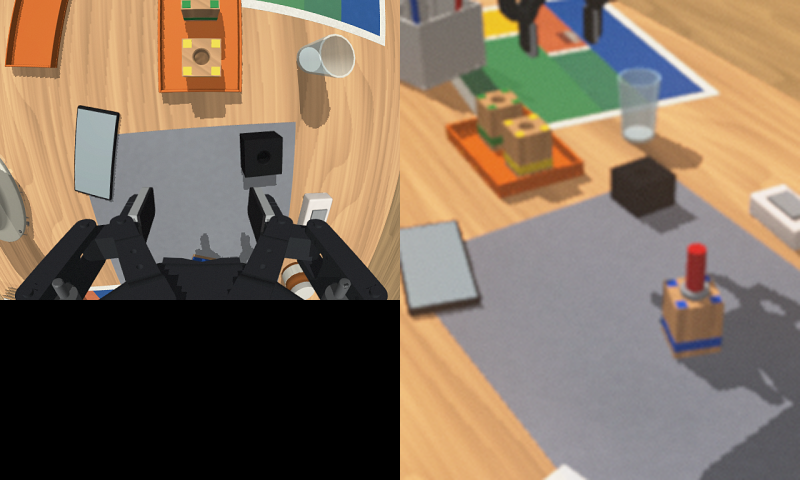

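The green and yellow stands are upright on the floor of the right-hand tray, and the gauge stands home in blue. Handing in.

```bash
python3 -c "
from rig import robot
print(robot.finish_job())"
```

```text
the job is handed in; nothing more can be done
None
```

The job is handed in with no verdict returned yet: the gauge is fully home in the blue stand where it stood, yellow tested tight and was set in the reject tray, and green was set there too by elimination without being tried.

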